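Find the heavy side of a rotor on balancing rollers

ROBOT

A 6-joint arm with a two-finger parallel gripper is mounted at the origin on the work surface. World frame = base frame: x ahead of the robot, y to its left, z up, the work surface at z = 0. Lengths are in m, angles in degrees, forces in N, time in s.
With the tool pointing down it reaches from about 0.375 to 0.925 m from the base axis. Payload 5.7 kg.
Tool frame: the origin (TCP) lies between the finger pads; the fingertips stand 14 mm ahead of it and the grasp point (between the pads) lies 5 mm behind it; z points along the fingers, y is the line along which they close (so a half turn about z gives the same grasp; the last joint's range is limited). The gripper opens to 88 mm and grips with 3 to 60 N. Pads are 20 mm wide; open, the fingers measure 115 mm over their backs; the gripper's body (75 mm by 178 mm) begins 61 mm behind the grasp point.
Start: joints at [64.28, 20.558, 86.54, -0, 72.909, -6.595], TCP at [0.197, 0.567, 0.197] pointing down, gripper open.
Joint ranges: [-170.27, 170.27], [-57.76, 135], [12.27, 136.19], [-55.21, 235.2], [11.17, 155.16], [-170.74, 170.74]. Speed limits (degrees/s): [136.94, 136.94, 180, 180, 180, 180].

INTERFACE

Orientations are given as [roll, pitch, yaw] about the fixed x, y, z axes, in that order (R = Rz(yaw) Ry(pitch) Rx(roll)).
In Python, from rig import ctrl gives the robot as it stands.
- The arm moves only by the tool jog_arm, never from a script. Its argument "motion" is a list of rows, each a list of 3 entries, a list of its own where there are three numbers: the closure, from 0 (fully open) to 1 (shut), then the shift along the tool's x, y, z in units of 120 mm (1.0 is 120 mm), then the turn about the tool's z in units of 180 degrees (1.0 is 180 degrees). A call has 1 to 10 rows; each row is the pose to reach, as a shift and turn from the pose commanded when the call began, along the tool's axes at that moment, turning the shorter way round; what a row does not reach only later rows make up. A row lasts 1/12 s, in which the tool goes at most 41.7 mm and 7.16 degrees, less where a joint would pass 70% of its speed; a pose out of reach is approached as far as the arm can. A call with a number of a shift or a turn outside -1 to 1 is refused whole. A call with a gripper value outside its range is refused whole. The fingers move at their own pace and stop on an object; "grip_force" is the grip in N (left out, the last holds). Time passes only in rows, so rows that repeat a pose let the fingers close. It gives the time, the measured TCP pose, the force, the opening and the grip force at its end, in the units of the state.
- ctrl.observe(): the state, without advancing time (a new reading comes with each control period).
- ctrl.capture(name): name is "side" or "top"; returns the picture (384x512x3 uint8, red, green, blue); there is no depth.
- ctrl.camera_model(name): a dict with "fx", "fy", "cx", "cy" (pixels), "rvec" (rotation vector, rad) and "tvec" (3), from world to camera coordinates, as OpenCV has them. Camera axes: x right, y down, z forward; pixel columns grow to the right and rows downward; lengths in m; the calibration is good to about 2 mm. A picture is of the moment at which its call begins. camera_model takes no time and is no camera call.
- ctrl.finish_job(): hands the job in; it is judged then, once.
Trained networks look in the newest picture that a camera, given by its name, has taken for a name from the list of things; names that differ only in an ending like _2 or _b are one class to them, and where a whole thing is asked for, a point or a joint stands for the part that bears it (a point fixed in the world has none). Each returns a list of dicts, best first, with "conf" (0 to 1); they miss things now and then, are a little off and sometimes report something else, mostly with a low value. They report only what shows in the picture. A call takes as long as a camera call. They do not tell look-alikes from the thing itself.
- ctrl.boxes_of(query, camera): "location" ([x, y, z] in m, in world coordinates, good to about 4 mm: the middle of the surface that is visible of it).
- ctrl.outline_of(query, camera): "region" (384x512 bool, what is visible of it).
The state is a dict: "time": time; "joint_positions": joint angles; "qvel": joint speeds; "tau": joint torques, N m; "tool_pos": TCP position; "eef_rot": TCP orientation; "wrist_force": force on the tool from outside, world axes, zero at the start; "ft_torque": the same for the moment, N m; "opening": finger opening in m; "gripper_force": force on a finger pad.
Only numpy, scipy, OpenCV 4.12 (cv2) and the standard library are available. Lean on these libraries where they do the work, as an engineer would, in place of code of your own. Each camera call takes 0.05 s, during which the arm holds its last target. There are 200 camera calls.

TASK

Take the spin-coater rotor out of its leaning rack and lay it gently with its axle across the rollers of the balancing stand, centred between the two roller pairs. Let go and let it turn by itself until the heavy brass side has come to rest at the bottom; only then swing the stand's red-handled keeper all the way down over the axle end without turning the rotor away. Leave the other things on the bench where they are.

Things in the scene. Friction and masses are not known exactly. Their poses are not given: they have to be found in the camera images.
- rotor: Rotor, 0.5 kg: aluminium disc, diameter 100 mm, 18 mm thick, on a steel axle, diameter 8 mm, that stands out to 85 mm on each side of the disc's centre. Origin: disc centre. z: along the axle (ends alike); x: from the axle to the heavy side. Starts in the rack, axle sloping 35 degrees. Grip it across the flat faces at the top of the rim, fingers in the plane of the leaning disc.
- rotor_heavy (a point): Centre of the heavy brass insert, a 30 mm round flush in both faces of the disc, 32 mm from the axle (the other four spots are black). At the start it is 50 to 150 degrees away from the lowest point.
- rack: Green fixed rack, base 150 x 110 x 10 mm. Origin: on the table, 85 mm below the rotor's start centre. z: normal of the leaning disc, away from the robot and 35 degrees above level; -x: up the slope, the disc's top leans towards the robot. White bars 36 mm left and right of the middle bear on the robot-side face up to 12 mm above the axle; two pegs carry the rim. Lift out along the slope.
- stand: Fixed balancing stand, base 190 x 120 x 12 mm. Origin: on the table under its centre; z up; x: the way the rotor's axle is to lie (either end first). Free steel rollers, diameter 40 mm, centres 67 mm high at y = -16 and +16 mm, near x = -50 and +50 mm. Plates 74 mm high, 60 mm wide stand at x = -66 and +66 mm. The disc hangs between, at x = 0.
- stand_axle (a point): Where the rotor's centre lies when seated: 85 mm above the stand's origin. The roller pairs guide the lowered axle in from some 8 mm off sideways. Once let go, the rotor swings to and fro and comes to rest within some 2 to 5 s, its heavy side up to about 8 degrees off the bottom.
- keeper (a joint): Keeper angle in rad: 0 = fully down, level, 6 mm above the axle end; it starts raised and leaning back, 1.6 to 2.05 (upright is 1.57, the largest 2.15). It stays where it is left (stiff hinge, under 2 N at the handle).
- keeper_handle (a point): Middle of the red handle of the keeper, a round bar 12 mm in diameter and 40 mm long, parallel to the stand's x axis, 82 mm from the hinge axis, at x = -104 mm of the stand. When down: y = +34 mm, 100 mm above the table. It can be pinched from above, fingers closing along the stand's y, and swung in an arc, or pushed.
- keeper_hinge (a point): Point on the keeper's hinge axis (parallel to the stand's x axis) level with the middle of the handle: x = -104, y = -48, z = 100 mm of the stand. The raised keeper swings from this side over the axle towards the stand's +y and down.
- wash_bottle: Bystander: clear bottle, 60 mm in diameter, 150 mm high, red cap. Origin: centre of its underside.
- weigh_boat: Bystander: white open weighing tray 70 x 70 x 22 mm. Origin: centre of its underside.
- screwdriver: Bystander: screwdriver lying on the bench, along its x axis.
- slide_box: Bystander: blue open box 100 x 70 x 35 mm. Origin: centre of its underside.
Mind the look-alikes: they are no part of the job. What is shaped like the stand but green or orange is not meant.

How it is judged:
By the outcome, as a careful person would: the job done as asked, in the order asked, and still so for the second after the job is handed in, with the robot touching nothing.
It also fails if it takes over 58 s, if anything falls off the work surface, if the arm or the gripper's body presses on something with over 40 N, if the wrist force passes 120 N, or if a joint passes its speed limit or range.

## Working session

There is one attempt and no reset: what is moved stays moved. The work goes in short steps, Python scripts to look and compute and a tool call to move; the robot and the scene stay as the last step left them, time stands still between calls to the robot, and variables do not carry over. Pictures are saved under pics/ and viewed, at most 10 in all, crops included, and the job is handed in when it is done.

Besides the shell and the picture viewer there is one more tool, called after "Call:" by a JSON object that holds its "name" and its "arguments", one argument or row to a line. jog_arm: Moves the arm, as the interface text tells. Its arguments: {"type":"object","properties":{"motion":{"type":"array"},"grip_force":{"type":"number"}},"required":["motion"]}

```bash
mkdir -p pics; ls; cat > h.py <<'E'
from rig import ctrl
import numpy as np, cv2
from scipy.spatial.transform import Rotation as R
def cam(n):
    m=ctrl.camera_model(n); K=np.array([[m['fx'],0,m['cx']],[0,m['fy'],m['cy']],[0,0,1.]])
    return K,np.array(m['rvec'],float),np.array(m['tvec'],float)
def proj(n,P):
    K,r,t=cam(n); return cv2.projectPoints(np.array(P,float).reshape(-1,1,3),r,t,K,None)[0].reshape(-1,2)
def ray(n,px):
    K,r,t=cam(n); Rm=cv2.Rodrigues(r)[0]; d=Rm.T@np.linalg.inv(K)@np.array([px[0],px[1],1.]); return -Rm.T@t,d/np.linalg.norm(d)
def atz(n,px,z):
    c,d=ray(n,px); return c+d*(z-c[2])/d[2]
def shot(n,f):
    im=ctrl.capture(n); cv2.imwrite('pics/'+f+'.png',im[:,:,::-1]); return im
E
python3 - <<'E'
from h import *
for n in ['side','top']:
    shot(n,n+'0'); c,d=ray(n,(256,192)); print(n,c.round(3),d.round(3))
    for q in ['rotor','rotor_heavy','rack','stand','stand_axle','keeper','keeper_handle','keeper_hinge','wash_bottle','weigh_boat','screwdriver','slide_box']:
        try:
            for b in ctrl.boxes_of(q,n)[:3]: print(q,np.round(b['location'],3),round(b['conf'],2))
        except Exception as e: print(q,e)
print(ctrl.observe())
E
```

```text
pics
side [-0.016 -0.918  0.855] [ 0.361  0.737 -0.571]
rotor [ 0.566 -0.204  0.108] 0.58
rotor_heavy [ 0.566 -0.206  0.104] 0.66
rack [ 0.57  -0.218  0.013] 0.77
stand [0.554 0.607 0.01 ] 0.8
stand [0.609 0.142 0.01 ] 0.76
stand [0.274 0.194 0.009] 0.57
stand_axle [0.556 0.605 0.013] 0.98
stand_axle [0.612 0.145 0.007] 0.94
stand_axle [0.276 0.201 0.016] 0.8
keeper [0.494 0.682 0.104] 0.61
keeper [0.514 0.121 0.172] 0.6
keeper [0.606 0.145 0.01 ] 0.33
keeper_handle [0.518 0.12  0.173] 0.66
keeper_handle [0.592 0.378 0.075] 0.52
keeper_hinge [0.277 0.2   0.013] 0.97
keeper_hinge [0.557 0.598 0.007] 0.84
keeper_hinge [0.604 0.142 0.01 ] 0.72
wash_bottle [0.595 0.375 0.075] 0.68
weigh_boat [0.434 0.005 0.004] 0.58
weigh_boat [0.324 0.415 0.018] 0.56
weigh_boat [0.593 0.376 0.076] 0.53
screwdriver [ 0.591 -0.464  0.023] 0.62
slide_box [0.319 0.416 0.018] 0.56
top [0.25  0.095 1.375] [ 0.151  0.009 -0.988]
rotor [ 0.582 -0.19   0.105] 0.88
rack [ 0.566 -0.186  0.011] 0.69
rack [0.616 0.167 0.012] 0.33
stand [0.619 0.169 0.013] 0.73
stand [0.29  0.209 0.01 ] 0.68
stand [0.568 0.61  0.013]
[... 579 characters left out ...]
  0.418 0.003] 0.69
{'time': 1.3, 'joint_positions': array([ 6.42783771e+01,  2.05578598e+01,  8.65393809e+01, -1.93414150e-04,
        7.29097437e+01, -6.59122155e+00]), 'qvel': array([ 0.01490348, -0.05994851,  0.12693815, -0.01723622, -0.00175461,
       -0.04168475]), 'tau': array([-1.43802583e-03, -5.15322697e+01, -2.71134424e+01,  6.72991318e-02,
        2.44712684e-02, -4.37323820e-05]), 'tool_pos': array([0.19658819, 0.56683895, 0.19672248]), 'eef_rot': array([-1.79993041e+02, -6.18062324e-04,  1.60869655e+02]), 'wrist_force': array([0.70692777, 0.1364774 , 0.01121108]), 'ft_torque': array([ 0.04240418, -0.03752073, -0.02268285]), 'gripper_force': 0.0, 'opening': 0.08755716563493202}
```

```bash
python3 -c "
import cv2,numpy as np
a=cv2.imread('pics/side0.png');b=cv2.imread('pics/top0.png')
cv2.imwrite('pics/s.png',cv2.resize(a,(800,600)));cv2.imwrite('pics/t.png',cv2.resize(b,(800,600)))"
```

```text
(no output)
```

View pics/s.png

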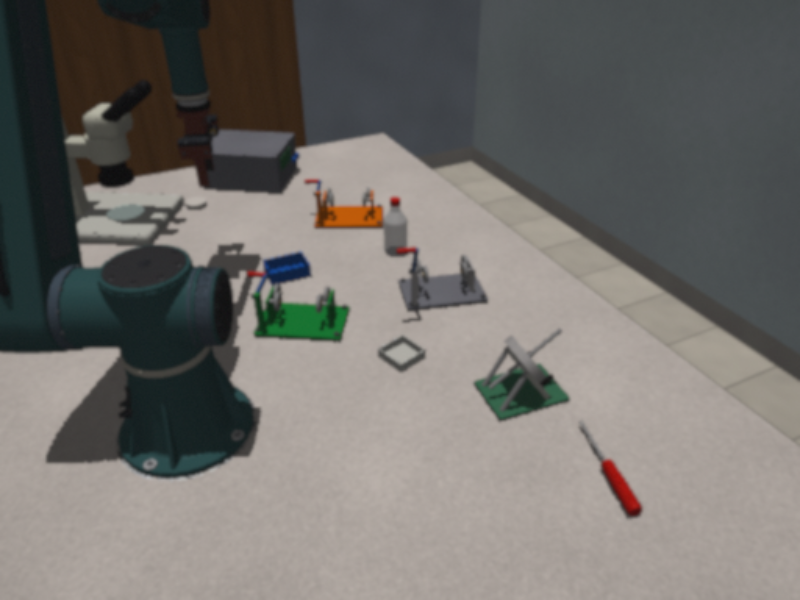

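View pics/t.png

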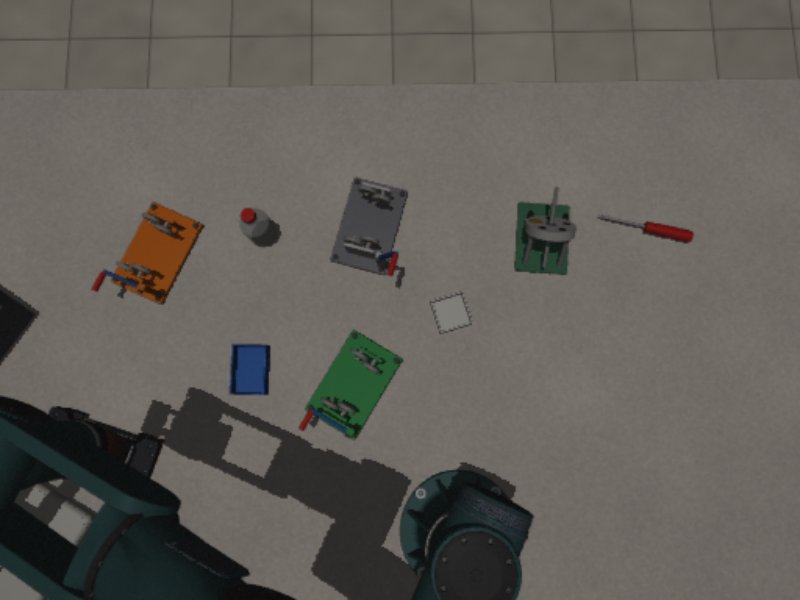

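The grey stand is near (0.62, 0.17), keeper on its near-robot end; in the top view it is at about (370,225). The rotor and rack are near (0.58, -0.19), with the axle's upper tip at about (556,188) in the top view and (561,331) in the side view.

```bash
python3 - <<'E'
from h import *
im=cv2.imread('pics/top0.png')[:,:,::-1]; s=cv2.imread('pics/side0.png')[:,:,::-1]
def tri(pt,ps):
    a,u=ray('top',pt);b,v=ray('side',ps);A=np.stack([u,-v],1);k=np.linalg.lstsq(A,b-a,rcond=None)[0]
    return (a+u*k[0]+b+v*k[1])/2,np.linalg.norm(a+u*k[0]-b-v*k[1])
print('tip',tri((356,121),(359,212)))
for p in [(356,121)]: print(atz('top',p,.134))
print('low end',atz('top',(545*.64,268*.64),.036))
hsv=cv2.cvtColor(im,cv2.COLOR_RGB2HSV)
def rect(mask,z):
    m=np.argwhere(mask)[:,::-1].astype(np.float32)
    P=np.array([atz('top',p,z)[:2] for p in m],np.float32)*1000
    r=cv2.minAreaRect(P); print(r, cv2.boxPoints(r).round().tolist())
roi=np.zeros(im.shape[:2],bool);roi[120:180,320:375]=1
g=(hsv[...,1]>70)&(hsv[...,0]>55)&(hsv[...,0]<95)&roi; print('rack',g.sum()); rect(g,.01)
roi[:]=0;roi[105:182,205:268]=1
print(im[150,235],im[130,215])
i=im.astype(int)
d=(i[...,2]-i[...,0]>=4)&(i.mean(2)<125)&(i.mean(2)>60)&(abs(i[...,2]-i[...,0])<30)&roi
n,l,st,_=cv2.connectedComponentsWithStats(d.astype(np.uint8)); k=1+np.argmax(st[1:,4]); print('stand',st[k]); rect(l==k,.012)
o=[ x for x in ctrl.outline_of('stand','top')]
for x in o:
    m=x['region']; c=np.argwhere(m).mean(0); print(x['conf'],c,m.sum())
a=cv2.resize(im[100:190,200:270],None,fx=5,fy=5,interpolation=cv2.INTER_CUBIC)
b=cv2.resize(im[110:185,320:380],None,fx=6,fy=6,interpolation=cv2.INTER_CUBIC)
cv2.imwrite('pics/crop1.png',np.hstack([a[:450],b[:450]])[:,:,::-1])
e=cv2.resize(s[195:275,300:370],None,fx=5,fy=5,interpolation=cv2.INTER_CUBIC)
f=cv2.resize(s[150:215,245:320],None,fx=6,fy=6,interpolation=cv2.INTER_CUBIC)[:400]
f=cv2.copyMakeBorder(f,0,400-f.shape[0],0,0,cv2.BORDER_CONSTANT)
cv2.imwrite('pics/crop2.png',np.hstack([e,f])[:,:,::-1])
E
```

```text
tip (array([ 0.65808574, -0.20397143,  0.12983217]), np.float64(0.006641492590793257))
[ 0.65357141 -0.20130472  0.134     ]
low end [ 0.51672559 -0.19235069  0.036     ]
rack 745
((588.2388916015625, -194.56076049804688), (105.76022338867188, 147.03436279296875), 84.80508422851562) [[510.0, -241.0], [657.0, -254.0], [666.0, -149.0], [520.0, -135.0]]
[73 72 75] [114 108 103]
stand [229 138   3   2   4]
((639.7005004882812, 190.90252685546875), (6.629396915435791, 3.425816774368286), 89.05413818359375) [[638.0, 188.0], [641.0, 188.0], [641.0, 194.0], [638.0, 194.0]]
0.73 [246.4401528  225.08786078] 2356
0.72 [145.19552307 236.65874829] 2189
0.66 [162.4601432   98.73794749] 2095
```

View pics/crop1.png

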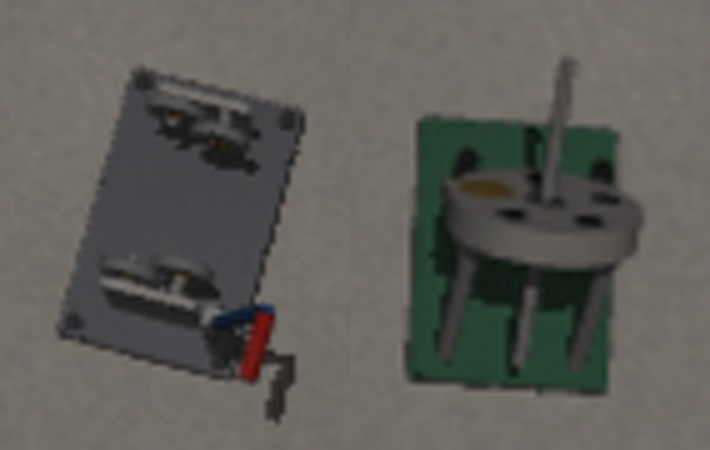

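View pics/crop2.png

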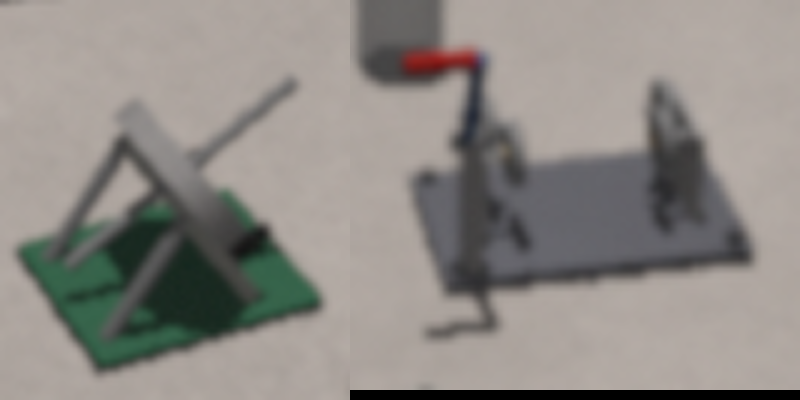

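The top crop gives the stand base corners at full-image px (227,114), (261,123), (212,167) and (248,176). The rack base is at yaw -5°, rotor centre about (0.586,-0.195). The keeper is raised on the near right side of the stand.

```bash
python3 - <<'E'
from h import *
c=[(227,113.6),(260.6,123),(212,167),(248,176)]
P=np.array([atz('top',p,.012)[:2] for p in c]); print(P.round(4),P.mean(0).round(4))
for a,b in [(2,0),(3,1),(1,0),(3,2)]:
    d=P[b]-P[a]; print(np.linalg.norm(d).round(4),np.degrees(np.arctan2(d[1],d[0])).round(1))
q=[((410-350)/6+245,150+175/6),((750-350)/6+245,150+258/6),((450-350)/6+245,150+290/6)]
S=np.array([atz('side',p,.012)[:2] for p in q]);print('side corners FL/FR..',S.round(4))
# grasp: TCP and tool axes
o=ctrl.observe();Rm=R.from_euler('xyz',o['eef_rot'],degrees=True).as_matrix();print(Rm.round(3),o['tool_pos'])
E
```

```text
[[0.726  0.2005]
 [0.6915 0.0885]
 [0.5442 0.2503]
 [0.5121 0.1327]] [0.6185 0.168 ]
0.1886 -15.3
0.1847 -13.8
0.1172 72.8
0.1218 74.8
side corners FL/FR.. [[0.5504 0.2485]
 [0.691  0.0765]
 [0.517  0.1275]]
[[-0.945  0.328 -0.   ]
 [ 0.328  0.945 -0.   ]
 [ 0.    -0.    -1.   ]] [0.1965531  0.5668362  0.19670479]
```

Call:
{"name": "jog_arm", "arguments": {
  "motion": [
    [0,[-1,-1,-0.4],0.39],
    [0,[-1,-1,-0.4],0.39],
    [0,[-1,-1,-0.4],0.39],
    [0,[-1,-1,-0.4],0.39],
    [0,[-1,-1,-0.4],0.39],
    [0,[-1,-1,-0.4],0.39],
    [0,[-1,-1,-0.4],0.39],
    [0,[-1,-1,-0.4],0.39],
    [0,[-1,-1,-0.4],0.39],
    [0,[-1,-1,-0.4],0.39]
  ],
  "grip_force": 40
}}

```text
time: 2.18
tool_pos: [0.2707, 0.4141, 0.2449]
eef_rot: [180.0, -0.0, 90.3]
wrist_force: [-0.7, -0.2, -0.7]
opening: 0.0881
gripper_force: 0.0
```

Call:
{"name": "jog_arm", "arguments": {
  "motion": [
    [0.43,[-1,0.47,0],0.029],
    [0.43,[-1,0.47,0],0.029],
    [0.43,[-1,0.47,0],0.029],
    [0.43,[-1,0.47,0],0.029],
    [0.43,[-1,0.47,0],0.029]
  ]
}}

```text
time: 2.6
tool_pos: [0.3294, 0.293, 0.2449]
eef_rot: [180.0, 0.0, 85.2]
wrist_force: [-0.4, 0.5, -0.9]
opening: 0.0577
gripper_force: 0.0
```

Call:
{"name": "jog_arm", "arguments": {
  "motion": [
    [0.43,[-1,0.4,0],0],
    [0.43,[-1,0.4,0],0],
    [0.43,[-1,0.4,0],0],
    [0.43,[-1,0.4,0],0]
  ]
}}

```text
time: 2.93
tool_pos: [0.3684, 0.1677, 0.245]
eef_rot: [179.9, 0.1, 85.3]
wrist_force: [-0.2, 0.5, -0.3]
opening: 0.0501
gripper_force: 0.0
```

Call:
{"name": "jog_arm", "arguments": {
  "motion": [
    [0.43,[-1,0.4,0],0],
    [0.43,[-1,0.4,0],0],
    [0.43,[-1,0.4,0],0],
    [0.43,[-1,0.4,0],0]
  ]
}}

```text
time: 3.27
tool_pos: [0.4079, 0.0442, 0.2452]
eef_rot: [179.8, 0.1, 85.2]
wrist_force: [0.5, 0.6, -0.2]
opening: 0.0502
gripper_force: 0.0
```

Call:
{"name": "jog_arm", "arguments": {
  "motion": [
    [0.43,[-1,0.4,0],0],
    [0.43,[-1,0.4,0],0],
    [0.43,[-1,0.4,0],0],
    [0.43,[-1,0.4,0],0]
  ]
}}

```text
time: 3.6
tool_pos: [0.4469, -0.0793, 0.2452]
eef_rot: [179.8, 0.1, 85.3]
wrist_force: [1.1, 0.0, 0.6]
opening: 0.0503
gripper_force: 0.0
```

Call:
{"name": "jog_arm", "arguments": {
  "motion": [
    [0.43,[-0.86,0.98,0],0],
    [0.43,[-0.86,0.98,0.2],0],
    [0.43,[-0.86,0.98,0.4],0],
    [0.43,[-0.86,0.98,0.71],0],
    [0.43,[-0.86,0.98,0.71],0],
    [0.43,[-0.86,0.98,0.71],0]
  ]
}}

```text
time: 4.1
tool_pos: [0.5526, -0.1861, 0.1544]
eef_rot: [-179.7, -0.2, 85.4]
wrist_force: [0.5, 0.4, -0.5]
opening: 0.0503
gripper_force: 0.0
```

```bash
python3 - <<'E'
from h import *
s=shot('side','s1');t=shot('top','t1')
e=cv2.resize(s[185:275,290:370],None,fx=5,fy=5,interpolation=cv2.INTER_CUBIC)
f=cv2.resize(t[100:190,310:390],None,fx=5,fy=5,interpolation=cv2.INTER_CUBIC)
cv2.imwrite('pics/c3.png',np.hstack([e,f])[:,:,::-1]);print(ctrl.observe()['tool_pos'])
E
```

```text
[ 0.55247018 -0.18523116  0.15856448]
```

View pics/c3.png

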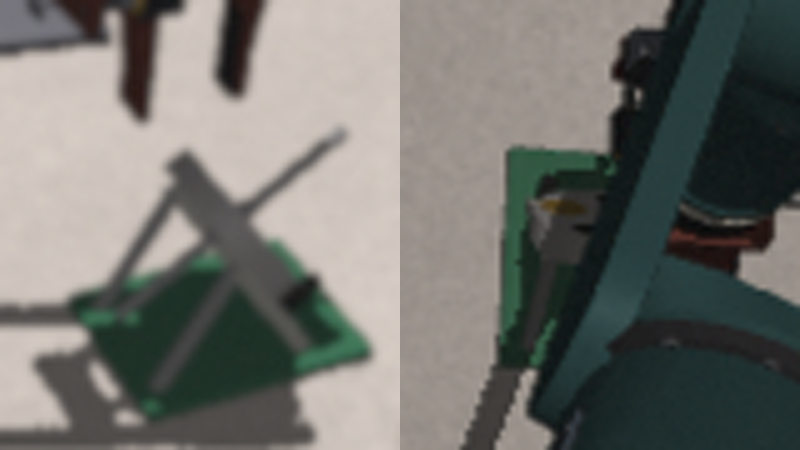

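Side crop shows the fingertips (140,120) and (235,95) straddling the disc's top (182,155), as wanted. I can't tilt the tool through this interface. So I'll push the disc upright on its pegs with the near finger and then grip it.

Call:
{"name": "jog_arm", "arguments": {
  "motion": [
    [0.43,[-0.06,0.02,0.1],0],
    [0.43,[-0.06,0.02,0.2],0],
    [0.43,[-0.06,0.02,0.3],0],
    [0.43,[-0.06,0.02,0.3],0]
  ]
}}

```text
time: 4.53
tool_pos: [0.5534, -0.1937, 0.1228]
eef_rot: [-179.9, -0.0, 85.5]
wrist_force: [-0.1, 0.6, 0.6]
opening: 0.0502
gripper_force: 0.0
```

Call:
{"name": "jog_arm", "arguments": {
  "motion": [
    [0.43,[0,0.06,0],0],
    [0.43,[0,0.12,0],0],
    [0.43,[0,0.16,0],0],
    [0.43,[0,0.2,0],0],
    [0.43,[0,0.24,-0.01],0],
    [0.43,[0,0.28,-0.02],0],
    [0.43,[0,0.28,-0.02],0]
  ]
}}

```text
time: 5.12
tool_pos: [0.5894, -0.1981, 0.1265]
eef_rot: [179.9, 0.0, 85.5]
wrist_force: [-0.5, -0.0, 0.4]
opening: 0.0501
gripper_force: 0.0
```

```bash
python3 - <<'E'
from h import *
s=shot('side','s2')
e=cv2.resize(s[170:275,280:380],None,fx=5,fy=5,interpolation=cv2.INTER_CUBIC)
cv2.imwrite('pics/c4.png',e[:,:,::-1]);o=ctrl.observe();print(o['tool_pos'],o['wrist_force'])
E
```

```text
[ 0.58862511 -0.19787803  0.12624558] [-0.55240079  0.14849387 -0.47724516]
```

View pics/c4.png

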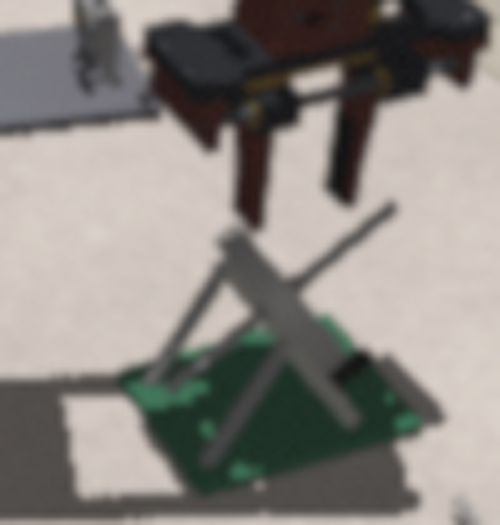

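The disc has not moved: the near fingertip at (250,225) seems to have passed just over its top at (232,235). I'll check the geometry by projecting the rotor and finger models.

```bash
python3 - <<'E'
from h import *
y=np.radians(-5);h=np.array([np.cos(y),np.sin(y),0]);z=np.array([0,0,1.]);l=np.array([-h[1],h[0],0]);a=np.radians(35)
n=h*np.cos(a)+z*np.sin(a);u=-h*np.sin(a)+z*np.cos(a)
c=np.array([.586,-.195,.085])
im=cv2.imread('pics/s2.png');t=np.linspace(0,2*np.pi,60)
def draw(P,col):
    p=proj('side',P); p=((p-[280,170])*5).astype(int); cv2.polylines(big,[p.reshape(-1,1,2)],False,col,1)
big=cv2.resize(im[170:275,280:380],None,fx=5,fy=5,interpolation=cv2.INTER_CUBIC)
for k in(-.009,.009): draw([c+n*k+.05*(u*np.cos(i)+l*np.sin(i)) for i in t],(0,0,255))
draw([c-n*.085,c+n*.085],(255,0,0))
o=ctrl.observe();T=np.array(o['tool_pos'])
for s in(-1,1):
    b=T+h*s*.025-z*.014; draw([b-l*.01,b+l*.01,b+l*.01+z*.04,b-l*.01+z*.04,b-l*.01],(0,255,255))
cv2.imwrite('pics/c5.png',big)
E
```

```text
(no output)
```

View pics/c5.png

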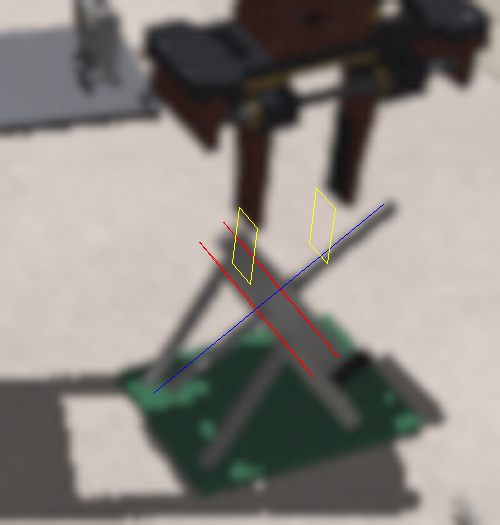

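```bash
python3 - <<'E'
from h import *
y=np.radians(-4.6);h=np.array([np.cos(y),np.sin(y),0]);l=np.array([-h[1],h[0],0])
def onplane(px,T):
    c,d=ray('side',px);p=c+d*(((T-c)@l)/(d@l));return (p-T)@h,(p-T)[2]
T2=np.array([.5887,-.1979,.1263]);T1=np.array([.5525,-.1855,.158])
for nm,T,ps in(('s2',T2,[(330,215),(348.5,210.5)]),('s1',T1,[(318,209),(337,204)])):
    for p in ps:print(nm,np.round(onplane(p,T),4))
print(cam('side')[0], proj('side',[[0,0,0],[.434,.003,.011]]))
o=ctrl.observe();print(o['joint_positions'].round(2))
E
```

```text
s2 [-0.0234  0.0208]
s2 [0.0365 0.0193]
s1 [-0.0211  0.0133]
s1 [0.0387 0.0137]
[[412.54505974   0.         256.92944009]
 [  0.         412.54505974 189.04004054]
 [  0.           0.           1.        ]] [[119.28528635 273.07340251]
 [256.15436475 225.61912398]]
[-2.495e+01  2.609e+01  8.840e+01 -1.000e-02  6.546e+01 -2.041e+01]
```

```bash
python3 - <<'E'
from h import *
T=np.array([.1966,.5668,.1967]);u=np.array([.328,.945,0])
for s in(-1,1):
    print(proj('side',[T+u*s*.044+[0,0,-.014],T+u*s*.044+[0,0,.02]]).round(1), proj('top',[T+u*s*.044+[0,0,-.014]]).round(1))
a=cv2.imread('pics/side0.png')[50:140,90:170];a=cv2.resize(a,None,fx=5,fy=5,interpolation=cv2.INTER_CUBIC)
im=ctrl.capture('side')[:,:,::-1];cv2.imwrite('pics/s3.png',im)
b=cv2.resize(im[150:240,300:380],None,fx=5,fy=5,interpolation=cv2.INTER_LANCZOS4)
cv2.imwrite('pics/c6.png',np.hstack([a,b]));print(ctrl.observe()['tool_pos'])
E
```

```text
[[131.9 128.2]
 [130.3 119.8]] [[104.  285.2]]
[[134.7 118.2]
 [133.2 110. ]] [[ 74.1 275. ]]
[ 0.58802201 -0.19773753  0.12604657]
```

View pics/c6.png

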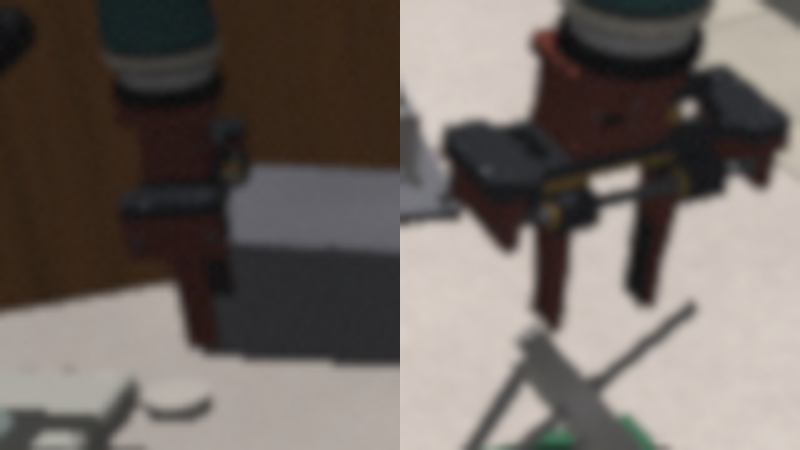

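```bash
python3 - <<'E'
from h import *
y=np.radians(-4.6);h=np.array([np.cos(y),np.sin(y),0]);l=np.array([-h[1],h[0],0])
T=np.array([.588,-.1977,.126])
for nm,px in (('disc near top',(323.6,218.4)),('disc far top',(329,215.6)),('finger near inner',(332,215)),('finger near outer',(327.5,213)),('finger far inner',(345.6,208.4)),('finger far outer',(351,211)),('axle tip',(359,212))):
    c,d=ray('side',px);p=c+d*(((T-c)@l)/(d@l)); print(nm,((p-T)@h).round(4),p[2].round(4))
for n in ('side','top'):
    for b in ctrl.boxes_of('rotor',n)[:1]+ctrl.boxes_of('stand',n)[:3]: print(n,np.round(b['location'],3),b['conf'])
print(ctrl.observe()['joint_positions'])
E
```

```text
disc near top -0.0422 0.1408
disc far top -0.0256 0.1458
finger near inner -0.016 0.1451
finger near outer -0.0315 0.1566
finger far inner 0.0264 0.156
finger far outer 0.0462 0.1412
axle tip 0.0747 0.1294
side [ 0.569 -0.206  0.108] 0.65
side [0.274 0.196 0.012] 0.9
side [0.612 0.144 0.012] 0.81
side [0.556 0.607 0.008] 0.63
top [ 0.588 -0.165  0.096] 0.48
top [0.28  0.244 0.008] 0.91
top [0.564 0.612 0.013] 0.74
top [0.619 0.17  0.015] 0.58
[-2.49709111e+01  2.60605619e+01  8.85112220e+01 -8.56990512e-03
  6.54554779e+01 -2.04129687e+01]
```

Both the start picture and this one put the fingertips about 30 mm higher than the tool reading implies. No contact force fits that. So I'll go back, open a little more, and descend further in small steps while watching the force.

Call:
{"name": "jog_arm", "arguments": {
  "motion": [
    [0.32,[0,-0.15,-0.05],0],
    [0.32,[0,-0.3,0],0],
    [0.32,[0,-0.3,0.05],0],
    [0.32,[0,-0.3,0.08],0],
    [0.32,[0,-0.3,0.1],0],
    [0.32,[0,-0.3,0.1],0]
  ]
}}

```text
time: 5.92
tool_pos: [0.5524, -0.1949, 0.1134]
eef_rot: [-180.0, -0.0, 85.5]
wrist_force: [0.2, -0.8, 0.2]
opening: 0.0601
gripper_force: 0.0
```

Call:
{"name": "jog_arm", "arguments": {
  "motion": [
    [0.32,[0,0,0.03],0],
    [0.32,[0,0,0.06],0],
    [0.32,[0,0,0.08],0],
    [0.32,[0,0,0.1],0],
    [0.32,[0,0,0.1],0]
  ]
}}

```text
time: 6.33
tool_pos: [0.5517, -0.1946, 0.1013]
eef_rot: [-179.9, -0.0, 85.5]
wrist_force: [0.1, 0.2, -0.0]
opening: 0.0597
gripper_force: 0.0
```

```bash
python3 - <<'E'
from h import *
im=shot('side','s4')
b=cv2.resize(im[150:260,295:375],None,fx=5,fy=5,interpolation=cv2.INTER_LANCZOS4)
cv2.imwrite('pics/c7.png',b[:,:,::-1]);print(ctrl.observe()['tool_pos'],ctrl.observe()['wrist_force'])
E
```

```text
[ 0.55178052 -0.19470221  0.10158325] [-0.7765937  -0.08024123  0.53234925]
```

View pics/c7.png

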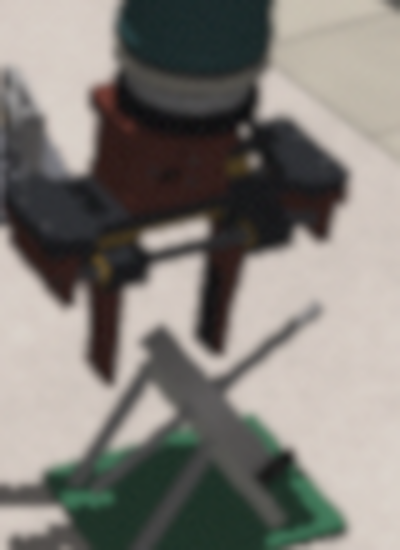

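Side crop: the near fingertip (105,380) is now on the robot side, below the disc's top (145,340), and the far tip (215,350) is clear of the axle. I'll go a bit deeper, then push.

Call:
{"name": "jog_arm", "arguments": {
  "motion": [
    [0.32,[0,0.03,0.03],0],
    [0.32,[0,0.06,0.06],0],
    [0.32,[0,0.09,0.08],0],
    [0.32,[0,0.12,0.09],0],
    [0.32,[0,0.15,0.09],0],
    [0.32,[0,0.18,0.09],0],
    [0.32,[0,0.21,0.09],0],
    [0.32,[0,0.24,0.08],0],
    [0.32,[0,0.27,0.08],0],
    [0.32,[0,0.27,0.08],0]
  ]
}}

```text
time: 7.22
tool_pos: [0.5847, -0.1975, 0.0925]
eef_rot: [-180.0, 0.0, 85.5]
wrist_force: [-0.3, 0.0, 0.3]
opening: 0.0597
gripper_force: 0.1
```

```bash
python3 - <<'E'
from h import *
im=shot('side','s5');o=ctrl.observe();print(o['tool_pos'],o['wrist_force'],o['gripper_force'])
a=cv2.imread('pics/s4.png')[:,:,::-1]
d=np.abs(im.astype(int)-a).sum(2)[190:265,320:380]
print('changed',(d>60).sum())
for q in('rotor','rotor_heavy'):
    for b in ctrl.boxes_of(q,'side')[:1]: print(q,np.round(b['location'],3),b['conf'])
for f in('s4','s5'):
    g=cv2.cvtColor(cv2.imread('pics/'+f+'.png'),cv2.COLOR_BGR2GRAY)
    print(f);print(g[204:224:2,340:372:2])
E
```

```text
[ 0.58448473 -0.19738701  0.09244722] [-0.39671049  0.42804    -0.29181618] 0.01881636679172516
changed 1187
rotor [ 0.572 -0.209  0.102] 0.66
rotor_heavy [ 0.569 -0.21   0.099] 0.83
s4
[[ 33  73 179 201 201 201 201 200 203 202 201 201 200 201 204 203]
 [ 33  98 191 201 201 202 202 201 200 203 202 201 201 203 206 203]
 [ 38 142 199 202 203 202 200 199 199 200 201 201 202 204 205 203]
 [ 60 170 203 202 203 201 200 200 188 173 198 202 204 206 206 205]
 [ 82 187 202 203 201 200 196 180 147 139 193 202 202 203 204 205]
 [ 98 194 201 204 203 197 147 119 147 182 202 204 204 203 204 203]
 [122 198 203 202 185 142  94 152 197 204 204 204 206 207 204 203]
 [143 198 201 178 112 100 154 195 203 202 202 204 205 207 205 203]
 [166 197 174 110 115 180 199 201 203 203 204 204 203 205 205 205]
 [192 153  98 125 181 203 199 200 200 202 204 202 202 205 204 204]]
s5
[[201 202 175  62  24  34  79 182 202 202 202 200 200 201 204 203]
 [202 200 154  43  25  34 106 194 200 202 202 201 200 203 206 203]
 [200 201 148  30  26  39 142 196 198 198 201 201 202 204 205 203]
 [202 199 136  26  25  62 169 199 177 148 196 201 203 205 205 205]
 [202 196 111  23  29  91 185 165 103 119 192 202 202 203 203 205]
 [201 192  86  22  30  94 136  94 135 182 203 203 203 203 203 203]
 [200 191  80  23  30  67  89 151 195 204 204 203 205 207 204 203]
 [198 195 136  45  36  87 154 196 202 202 202 205 205 207 204 203]
 [202 197 166  75  99 174 199 201 202 202 204 204 202 205 204 205]
 [196 152  98 123 181 202 199 199 201 202 203 201 202 205 204 204]]
```

Call:
{"name": "jog_arm", "arguments": {
  "motion": [
    [0.32,[0,0.03,0],0],
    [0.32,[0,0.06,0],0],
    [0.32,[0,0.09,0],0],
    [0.32,[0,0.12,0],0],
    [0.32,[0,0.12,0],0]
  ]
}}

```text
time: 7.78
tool_pos: [0.5984, -0.1985, 0.0924]
eef_rot: [-179.9, -0.0, 85.5]
wrist_force: [-3.2, 0.1, 2.4]
opening: 0.0598
gripper_force: 1.7
```

```bash
cat > tip.py <<'E'
import sys
from h import *
f=sys.argv[1]
im=shot('side',f);o=ctrl.observe();print(o['time'],o['tool_pos'],o['wrist_force'].round(2),o['gripper_force'])
g=cv2.cvtColor(im,cv2.COLOR_RGB2GRAY); print(g[200:240:2,344:384:2])
E
python3 tip.py s6
```

```text
7.8333 [ 0.598337   -0.19843375  0.09231867] [-2.84  0.84  2.85] 1.5469102934002876
[[112 150 158  92  34  33  37 113 158 179 191 197 202 201 201 201 199 199
  199 200]
 [196 201 190  80  26  33  48 155 196 198 200 201 201 201 198 199 200 201
  200 201]
 [203 201 174  63  22  32  80 184 201 200 200 201 204 203 200 199 205 202
  200 201]
 [201 201 162  50  22  33 115 196 203 201 200 203 206 203 202 200 202 202
  202 201]
 [202 202 150  33  23  42 145 200 200 200 202 203 205 203 203 204 204 204
  206 204]
 [203 200 136  27  26  62 170 201 198 196 203 205 205 205 206 204 205 205
  205 206]
 [202 196 111  24  26  91 189 180 142 133 197 203 204 205 205 203 205 206
  206 205]
 [201 193  86  24  31  93 152 109  97 153 200 203 203 203 206 207 207 205
  205 206]
 [202 195 111  28  32  66  89 142 182 200 205 207 205 203 208 209 207 207
  207 208]
 [202 200 170  71  42 104 163 196 203 204 204 206 205 203 206 207 205 205
  208 208]
 [196 174 114  95 136 182 201 202 203 203 203 205 205 205 205 206 206 204
  204 206]
 [140 100 118 179 195 199 200 202 204 201 202 205 205 204 206 207 207 206
  206 208]
 [ 96 151 193 203 202 204 202 201 202 200 201 205 203 202 203 204 204 203
  205 207]
 [145 198 203 205 205 204 204 204 202 202 203 205 206 206 204 205 206 204
  206 208]
 [110 187 202 203 205 203 201 203 204 204 205 207 207 206 206 204 205 202
  204 206]
 [ 89 151 199 204 206 205 202 203 205 205 206 207 204 204 201 200 203 203
  203 207]
 [ 85 101 175 204 204 206 203 202 204 207 206 205 205 205 203 203 203 204
  204 206]
 [ 83  85 136 199 204 203 203 205 207 208 204 204 204 205 206 207 205 204
  207 208]
 [ 81  82 101 180 201 203 203 205 206 205 205 206 206 207 209 209 208 208
  207 207]
 [ 78  81  82 130 184 200 198 199 202 204 204 203 206 207 208 210 209 207
  208 210]]
```

Contact: about 3 N, and the axle tip has dipped about 2 px, so the disc is tipping. I'll keep pushing and rise slightly.

Call:
{"name": "jog_arm", "arguments": {
  "motion": [
    [0.32,[0,0.03,0],0],
    [0.32,[0,0.06,0],0],
    [0.32,[0,0.09,0],0],
    [0.32,[0,0.12,-0.01],0],
    [0.32,[0,0.15,-0.02],0],
    [0.32,[0,0.18,-0.03],0],
    [0.32,[0,0.2,-0.04],0],
    [0.32,[0,0.22,-0.05],0],
    [0.32,[0,0.22,-0.05],0]
  ]
}}

```text
time: 8.58
tool_pos: [0.6259, -0.2008, 0.0986]
eef_rot: [179.9, 0.0, 85.5]
wrist_force: [-0.6, 0.9, -0.3]
opening: 0.0593
gripper_force: 0.3
```

```bash
python3 tip.py s7 | sed 's/  */ /g'
```

```text
8.6333 [ 0.62542731 -0.20068681 0.0984734 ] [-1.21 -0.15 -0.2 ] 0.33951560966670513
[[ 31 54 108 191 200 201 193 96 21 26 47 158 201 201 201 201 199 198
 200 200]
 [122 164 191 199 201 202 188 79 21 29 73 177 200 200 198 198 199 201
 201 200]
 [167 201 200 202 201 200 173 62 21 33 113 194 204 203 200 199 204 203
 200 201]
 [178 201 202 201 202 201 155 44 24 40 146 201 207 203 202 200 201 202
 202 201]
 [188 202 203 202 200 197 144 30 24 54 166 204 205 202 204 204 204 204
 206 204]
 [133 190 202 202 199 196 122 25 26 80 186 206 205 205 206 204 205 205
 206 205]
 [ 78 148 196 200 200 198 140 49 29 93 194 203 205 204 205 203 205 207
 206 204]
 [ 77 93 171 202 202 200 192 136 72 123 196 200 204 204 206 207 207 205
 204 206]
 [ 78 80 119 186 200 201 201 197 169 161 162 143 190 203 207 209 207 206
 207 208]
 [ 79 83 90 157 198 194 181 161 123 99 101 130 190 203 207 206 206 205
 207 208]
 [ 70 84 85 114 152 118 97 102 130 162 186 199 203 205 206 206 206 205
 204 206]
 [ 59 82 85 85 99 128 160 186 198 200 201 205 205 203 206 206 207 206
 207 207]
 [ 59 77 84 86 143 196 202 202 201 200 201 205 203 202 203 203 203 204
 205 207]
 [ 69 74 84 84 123 198 204 203 202 202 202 205 206 206 204 205 206 205
 206 207]
 [ 70 71 82 84 106 189 201 203 204 204 205 208 207 206 206 205 204 202
 204 206]
 [ 69 70 79 83 96 178 201 204 204 206 207 207 204 204 201 200 203 202
 203 207]
 [ 63 69 78 82 91 174 203 202 204 207 205 206 204 205 203 202 203 205
 204 206]
 [ 40 62 76 81 93 176 203 204 207 207 205 203 204 205 206 208 205 205
 208 208]
 [ 46 56 76 80 100 184 202 205 206 205 201 198 205 207 209 209 208 208
 207 206]
 [ 64 65 75 78 104 170 182 199 194 166 137 116 163 200 208 210 210 208
 208 210]]
```

```bash
python3 - <<'E'
from h import *
y=np.radians(-5);h=np.array([np.cos(y),np.sin(y),0]);z=np.array([0,0,1.])
c=np.array([.608,-.197,.098])
for a in(0,5,10,15,20,35):
    n=h*np.cos(np.radians(a))+z*np.sin(np.radians(a)); p=proj('side',[c+.02*n,c+.085*n]); print(a,p.round(1).tolist(),((p[1]-p[0])[1]/(p[1]-p[0])[0]).round(3))
g=cv2.cvtColor(cv2.imread('pics/s7.png'),cv2.COLOR_BGR2GRAY)
for x in range(352,368): 
    col=202.-g[212:228,x]; col[col<15]=0; print(x,(col@np.arange(212,228)/max(col.sum(),1)).round(2),end=' ')
E
```

```text
0 [[346.9, 222.9], [366.0, 217.8]] -0.269
5 [[346.9, 222.5], [366.3, 215.8]] -0.344
10 [[346.9, 222.0], [366.3, 213.9]] -0.417
15 [[346.9, 221.6], [366.2, 212.1]] -0.492
20 [[346.8, 221.2], [365.9, 210.3]] -0.568
35 [[346.2, 220.1], [363.9, 205.6]] -0.821
352 223.43 353 222.4 354 220.92 355 220.11 356 218.46 357 217.04 358 216.02 359 215.5 360 215.33 361 215.33 362 215.64 363 216.54 364 217.73 365 217.27 366 217.13 367 217.23
```

The axle's slope in the image puts it about 2–3° from level. I'll close, backing up so the near finger stays put.

Call:
{"name": "jog_arm", "arguments": {
  "motion": [
    [0.4,[0,-0.03,0],0],
    [0.48,[0,-0.06,0],0],
    [0.56,[0,-0.09,0],0],
    [0.64,[0,-0.12,0],0],
    [0.72,[0,-0.15,0],0],
    [0.8,[0,-0.16,0],0],
    [1,[0,-0.16,0],0],
    [1,[0,-0.16,0],0],
    [1,[0,-0.16,0],0]
  ],
  "grip_force": 40
}}

```text
time: 9.38
tool_pos: [0.6064, -0.1993, 0.0985]
eef_rot: [179.9, 0.0, 85.4]
wrist_force: [0.5, 0.7, -1.3]
opening: 0.0178
gripper_force: 39.6
```

```bash
python3 tip.py s8 | sed 's/  */ /g' | head -1; python3 - <<'E'
import cv2
g=cv2.cvtColor(cv2.imread('pics/s8.png'),cv2.COLOR_BGR2GRAY);print(g[208:226,340:376:2])
E
```

```text
9.4333 [ 0.60637727 -0.19932269 0.09847999] [ 0.29 -0.4 -1.6 ] 39.63508665561676
[[ 34  60 105  41  22  38 140 195 199 202 201 201 201 204 205 203 205 205]
 [ 33  59  96  35  24  46 156 199 200 203 201 200 202 204 205 204 206 205]
 [ 30  50  79  37  24  60 167 201 201 202 202 201 203 206 205 205 206 204]
 [ 32  45  72  49  26  72 177 201 200 200 202 202 203 205 205 204 205 203]
 [ 33  45  72  61  32  81 184 202 201 201 202 202 202 203 205 205 206 203]
 [ 32  47  73  70  43  88 191 201 201 202 204 203 201 202 205 205 206 205]
 [ 33  50  74  76  58  95 194 199 200 202 204 203 204 204 204 204 206 206]
 [ 31  53  77  79  68 100 192 199 200 203 203 203 202 202 204 203 207 208]
 [ 32  54  77  80  76 111 194 201 202 204 202 197 188 184 202 202 208 209]
 [ 33  56  78  81  80 126 195 201 202 200 193 171 150 147 199 203 207 208]
 [ 34  56  77  82  82 132 197 199 195 182 160 123 101 123 197 203 207 207]
 [ 35  51  73  82  84 125 189 184 166 141 110  93 111 150 200 205 205 206]
 [ 39  39  68  82  85 108 160 146 116  99 101 122 159 185 203 205 206 206]
 [ 51  33  60  82  85  90 113 101  98 117 147 169 192 202 205 205 206 207]
 [ 62  36  54  82  85  84  89 110 139 164 186 195 202 205 205 203 206 207]
 [ 67  46  52  79  84  85 108 160 181 194 200 201 201 204 204 202 205 205]
 [ 65  56  55  77  85  84 125 191 199 201 202 201 201 204 203 202 203 203]
 [ 61  64  64  74  84  85 125 198 203 202 200 201 202 205 203 203 202 203]]
```

Opening 17.8 mm means a flat grip, and the axle is level. Lifting.

Call:
{"name": "jog_arm", "arguments": {
  "motion": [
    [1,[0,0,-0.1],0],
    [1,[0,0,-0.2],0],
    [1,[0,0,-0.35],0],
    [1,[0,0,-0.5],0],
    [1,[0,0,-0.7],0],
    [1,[0,0,-0.9],0],
    [1,[0,0,-1],0],
    [1,[0,0,-1],0]
  ]
}}

```text
time: 10.1
tool_pos: [0.6078, -0.1999, 0.2225]
eef_rot: [179.6, 0.1, 85.5]
wrist_force: [1.4, -0.5, -5.1]
opening: 0.0179
gripper_force: 39.9
```

Call:
{"name": "jog_arm", "arguments": {
  "motion": [
    [1,[0.2,0,-0.2],0.02],
    [1,[0.5,0,-0.5],0.04],
    [1,[0.75,0,-0.6],0.058],
    [1,[1,0,-0.6],0.058],
    [1,[1,0,-0.6],0.058]
  ]
}}

```text
time: 10.52
tool_pos: [0.6154, -0.0734, 0.2908]
eef_rot: [-180.0, -0.2, 75.2]
wrist_force: [-0.8, -0.5, -6.3]
opening: 0.0177
gripper_force: 40.0
```

Call:
{"name": "jog_arm", "arguments": {
  "motion": [
    [1,[0.3,0,0],0],
    [1,[0.6,-0.05,0],0],
    [1,[0.9,-0.1,0],0],
    [1,[1,-0.1,0],0],
    [1,[1,-0.1,0],0]
  ]
}}

```text
time: 10.93
tool_pos: [0.6339, 0.0431, 0.2884]
eef_rot: [-179.8, -0.0, 75.3]
wrist_force: [0.4, 0.5, -5.8]
opening: 0.0176
gripper_force: 40.0
```

Call:
{"name": "jog_arm", "arguments": {
  "motion": [
    [1,[0.3,-0.1,0],0],
    [1,[0.6,-0.25,0.05],0],
    [1,[0.85,-0.38,0.1],0],
    [1,[0.97,-0.38,0.3],0],
    [1,[0.97,-0.38,0.4],0],
    [1,[0.97,-0.38,0.5],0],
    [1,[0.97,-0.38,0.5],0],
    [1,[0.97,-0.38,0.5],0]
  ]
}}

```text
time: 11.6
tool_pos: [0.6202, 0.1619, 0.2291]
eef_rot: [-179.9, 0.1, 74.9]
wrist_force: [-0.1, 0.7, -4.8]
opening: 0.0173
gripper_force: 40.0
```

```bash
python3 - <<'E'
from h import *
s=shot('side','s9');t=shot('top','t9');o=ctrl.observe();T=o['tool_pos'];print(T,o['eef_rot'])
e=cv2.resize(s[120:220,230:330],None,fx=4,fy=4,interpolation=cv2.INTER_LANCZOS4)
f=cv2.resize(t[90:190,190:290],None,fx=4,fy=4,interpolation=cv2.INTER_LANCZOS4)
cv2.imwrite('pics/c10.png',np.hstack([e,f])[:,:,::-1])
y=np.radians(-14.8);h=np.array([np.cos(y),np.sin(y),0])
for n in('side','top'): print(n,proj(n,[T-.085*h,T+.085*h,T]).round(1).tolist())
E
```

```text
[0.62161185 0.16239173 0.23109015] [1.79931687e+02 1.07841314e-03 7.49210896e+01]
side [[260.1, 134.1], [309.2, 129.4], [284.9, 131.7]]
top [[227.0, 151.7], [242.1, 95.0], [234.6, 123.0]]
```

View pics/c10.png

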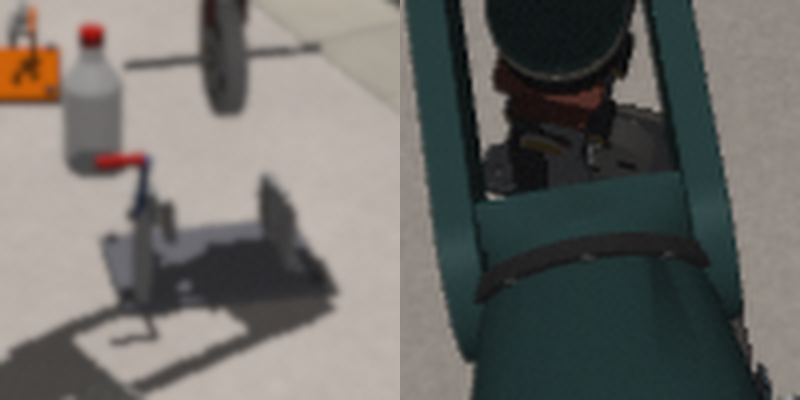

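Side view: the axle tips at px (262,136.5) and (310,132) are level and within about 2 px of prediction. The stand plates are right below, and the keeper is clear to the left. Lowering.

Call:
{"name": "jog_arm", "arguments": {
  "motion": [
    [1,[0.02,-0.025,0.2],0],
    [1,[0.02,-0.025,0.4],0],
    [1,[0.02,-0.025,0.6],0],
    [1,[0.02,-0.025,0.75],0],
    [1,[0.02,-0.025,0.88],0],
    [1,[0.02,-0.025,0.95],0],
    [1,[0.02,-0.025,1],0],
    [1,[0.02,-0.025,1],0]
  ]
}}

```text
time: 12.37
tool_pos: [0.6187, 0.1664, 0.1101]
eef_rot: [-180.0, 0.0, 75.0]
wrist_force: [0.3, -0.6, -6.2]
opening: 0.0177
gripper_force: 40.0
```

Call:
{"name": "jog_arm", "arguments": {
  "motion": [
    [1,[0,0,0.02],0],
    [1,[0,0,0.04],0],
    [1,[0,0,0.06],0],
    [1,[0,0,0.08],0],
    [1,[0,0,0.08],0]
  ]
}}

```text
time: 12.78
tool_pos: [0.6183, 0.1669, 0.1006]
eef_rot: [-180.0, 0.0, 75.0]
wrist_force: [-0.0, -0.4, -5.1]
opening: 0.0179
gripper_force: 40.0
```

Still carrying the full weight; smaller steps now.

Call:
{"name": "jog_arm", "arguments": {
  "motion": [
    [1,[0,0,0.012],0],
    [1,[0,0,0.024],0],
    [1,[0,0,0.036],0],
    [1,[0,0,0.036],0]
  ]
}}

```text
time: 13.12
tool_pos: [0.6182, 0.1669, 0.0961]
eef_rot: [-180.0, 0.0, 75.0]
wrist_force: [0.4, -0.2, -5.2]
opening: 0.0179
gripper_force: 40.0
```

Call:
{"name": "jog_arm", "arguments": {
  "motion": [
    [1,[0,0,0.012],0],
    [1,[0,0,0.024],0],
    [1,[0,0,0.024],0]
  ]
}}

```text
time: 13.37
tool_pos: [0.619, 0.1675, 0.094]
eef_rot: [180.0, -0.1, 75.0]
wrist_force: [-0.1, 1.7, -1.3]
opening: 0.017
gripper_force: 40.0
```

Call:
{"name": "jog_arm", "arguments": {
  "motion": [
    [1,[0.008,0,0.004],0],
    [1,[0.016,0,0.008],0],
    [1,[0.016,0,0.008],0]
  ]
}}

```text
time: 13.62
tool_pos: [0.6195, 0.1694, 0.093]
eef_rot: [180.0, -0.1, 75.0]
wrist_force: [0.5, 3.5, -0.3]
opening: 0.0174
gripper_force: 40.0
```

Call:
{"name": "jog_arm", "arguments": {
  "motion": [
    [1,[0.012,0,0],0],
    [1,[0.024,0,0],0],
    [1,[0.024,0,0],0]
  ]
}}

```text
time: 13.87
tool_pos: [0.6198, 0.1714, 0.0923]
eef_rot: [180.0, 0.0, 75.0]
wrist_force: [0.9, 1.1, -4.0]
opening: 0.0179
gripper_force: 40.0
```

Call:
{"name": "jog_arm", "arguments": {
  "motion": [
    [1,[0.006,0,0.012],0],
    [1,[0.012,0,0.02],0],
    [1,[0.012,0,0.02],0]
  ]
}}

```text
time: 14.12
tool_pos: [0.6205, 0.1736, 0.0902]
eef_rot: [180.0, -0.1, 75.0]
wrist_force: [0.5, 2.9, -1.3]
opening: 0.0177
gripper_force: 40.0
```

Call:
{"name": "jog_arm", "arguments": {
  "motion": [
    [1,[0.012,0,0],0],
    [1,[0.024,0,0.008],0],
    [1,[0.024,0,0.016],0],
    [1,[0.024,0,0.016],0]
  ]
}}

```text
time: 14.45
tool_pos: [0.6208, 0.1748, 0.0893]
eef_rot: [180.0, 0.1, 75.0]
wrist_force: [-1.9, -1.9, 7.2]
opening: 0.0175
gripper_force: 40.1
```

Both rollers now bear the axle (about 7 N up). I'll ease up slightly and let go.

Call:
{"name": "jog_arm", "arguments": {
  "motion": [
    [1,[0,0,-0.005],0],
    [1,[0,0,-0.008],0],
    [1,[0,0,-0.008],0]
  ]
}}

```text
time: 14.7
tool_pos: [0.6207, 0.1749, 0.0895]
eef_rot: [180.0, 0.1, 75.0]
wrist_force: [-1.4, -3.3, 3.8]
opening: 0.0181
gripper_force: 40.1
```

Call:
{"name": "jog_arm", "arguments": {
  "motion": [
    [0.75,[0,0,0],0],
    [0.7,[0,0,0],0],
    [0.65,[0,0,0],0],
    [0.55,[0,0,0],0],
    [0.5,[0,0,-0.1],0],
    [0.5,[0,0,-0.3],0],
    [0.5,[0,0,-0.6],0],
    [0.5,[0,0,-1],0],
    [0.5,[0,0,-1],0]
  ]
}}

```text
time: 15.45
tool_pos: [0.6252, 0.1766, 0.2177]
eef_rot: [179.4, -0.3, 75.0]
wrist_force: [0.8, -0.1, 1.0]
opening: 0.044
gripper_force: 0.0
```

```bash
cat > chk.py <<'E'
from h import *
import sys
f=sys.argv[1]; s=shot('side',f)
y=np.radians(-15.);h=np.array([np.cos(y),np.sin(y),0])
for q in('rotor_heavy','rotor','keeper_handle','keeper'):
    for b in ctrl.boxes_of(q,'side')[:2]: print(q,np.round(b['location'],3),round(b['conf'],2))
for sc in([.6185,.168,.085],[.6207,.1625,.085],[.6208,.1748,.085]):
    sc=np.array(sc);print(proj('side',[sc-.085*h,sc+.085*h,sc]).round(1).tolist())
for r in ctrl.outline_of('rotor','side')[:2]:
    m=np.argwhere(r['region']);print('outline',r['conf'],m.min(0),m.max(0),m.mean(0),len(m))
o=ctrl.observe();print(o['time'],o['tool_pos'])
E
python3 chk.py s10
```

```text
rotor_heavy [0.435 0.004 0.006] 0.64
rotor_heavy [0.607 0.154 0.086] 0.59
rotor [0.609 0.155 0.089] 0.73
keeper_handle [0.516 0.122 0.175] 0.64
keeper_handle [0.493 0.688 0.102] 0.59
keeper [ 0.59  -0.464  0.022] 0.74
keeper [0.494 0.683 0.1  ] 0.52
[[258.6, 170.9], [304.9, 165.8], [282.0, 168.3]]
[[259.9, 171.5], [306.2, 166.4], [283.3, 168.9]]
[[258.3, 169.8], [304.4, 164.8], [281.6, 167.3]]
outline 0.54 [154 260] [182 303] [167.74342105 282.29276316] 304
15.75 [0.61942249 0.17547876 0.20741228]
```

```bash
python3 - <<'E'
from h import *
y=np.radians(-15.);X=np.array([np.cos(y),np.sin(y)]);Y=np.array([-X[1],X[0]]);C=np.array([.6185,.168])
a=(251.3,169.2);b=(260.4,160)
P,u=ray('top',a);Q,v=ray('side',b);k=np.linalg.lstsq(np.stack([u,-v],1),Q-P,rcond=None)[0]
p=P+u*k[0];q=Q+v*k[1];print(p.round(4),q.round(4))
for w in(p,q,atz('top',a,.178),np.array([.517,.1215])):print((w[:2]-C)@X,(w[:2]-C)@Y)
for im,n in((cv2.imread('pics/top0.png'),'top'),(cv2.imread('pics/s10.png'),'side')):
    i=im.astype(int);m=(i[...,2]>110)&(i[...,1]<60)&(i[...,0]<60) if n=='side' else (i[...,2]>90)&(i[...,1]<50)&(i[...,0]<50)
    nn,l,st,ce=cv2.connectedComponentsWithStats(m.astype(np.uint8));print(n,[(s.tolist(),c.round(1).tolist()) for s,c in zip(st[1:],ce[1:]) if s[4]>5])
E
python3 chk.py s11 | head -3
```

```text
[0.5007 0.1185 0.1747] [0.5063 0.1164 0.1758]
-0.10098596551076162 -0.0782638339723453
-0.0950276828840544 -0.07883164889226567
-0.1016318596670113 -0.07850236999065176
-0.08600638577107324 -0.07118568400034755
top [([154, 133, 9, 9, 56], [158.0, 136.9]), ([414, 142, 30, 12, 140], [428.7, 147.4]), ([248, 163, 6, 13, 35], [250.7, 169.1]), ([59, 174, 8, 12, 27], [62.3, 179.6]), ([192, 263, 8, 12, 35], [195.3, 268.6])]
side [([251, 127, 4, 3, 9], [252.3, 127.9]), ([254, 159, 12, 2, 20], [258.8, 159.6]), ([160, 175, 7, 1, 7], [163.0, 175.0]), ([386, 295, 24, 32, 250], [397.1, 311.0])]
rotor_heavy [0.607 0.154 0.085] 0.87
rotor_heavy [0.516 0.121 0.169] 0.37
rotor [0.609 0.156 0.09 ] 0.64
```

Measured red handle: stand frame x' -102, y' -78, z 0.176 (lean about 1.94 rad). I'll move the closed fingers behind it while the rotor settles.

Call:
{"name": "jog_arm", "arguments": {
  "motion": [
    [1,[-0.3,-0.3,0],0],
    [1,[-0.6,-0.6,0],0],
    [1,[-0.8,-0.8,0],0],
    [1,[-0.92,-0.875,0],0],
    [1,[-0.92,-0.875,0],0],
    [1,[-0.92,-0.875,0.15],0],
    [1,[-0.92,-0.875,0.3],0],
    [1,[-0.92,-0.875,0.45],0],
    [1,[-0.92,-0.875,0.6],0],
    [1,[-0.92,-0.875,0.66],0]
  ]
}}

```text
time: 16.88
tool_pos: [0.4901, 0.0963, 0.128]
eef_rot: [-179.9, 0.0, 75.0]
wrist_force: [0.3, 0.8, -0.1]
opening: 0.0007
gripper_force: 0.0
```

Call:
{"name": "jog_arm", "arguments": {
  "motion": [
    [1,[0,0,0],0],
    [1,[0,0,0],0],
    [1,[0,0,0],0],
    [1,[0,0,0],0],
    [1,[0,0,0],0],
    [1,[0,0,0],0],
    [1,[0,0,0],0],
    [1,[0,0,0],0],
    [1,[0,0,0],0],
    [1,[0,0,0],0]
  ]
}}

```text
time: 17.72
tool_pos: [0.4909, 0.0962, 0.1301]
eef_rot: [180.0, 0.0, 75.0]
wrist_force: [-0.4, -0.2, -0.5]
opening: 0.0004
gripper_force: 0.0
```

Call:
{"name": "jog_arm", "arguments": {
  "motion": [
    [1,[0,0,0],0],
    [1,[0,0,0],0],
    [1,[0,0,0],0],
    [1,[0,0,0],0],
    [1,[0,0,0],0],
    [1,[0,0,0],0],
    [1,[0,0,0],0],
    [1,[0,0,0],0],
    [1,[0,0,0],0],
    [1,[0,0,0],0]
  ]
}}

```text
time: 18.55
tool_pos: [0.4909, 0.0962, 0.13]
eef_rot: [-180.0, 0.0, 75.0]
wrist_force: [0.2, -0.1, -0.1]
opening: 0.0006
gripper_force: 0.0
```

Call:
{"name": "jog_arm", "arguments": {
  "motion": [
    [1,[0,0,0],0],
    [1,[0,0,0],0],
    [1,[0,0,0],0],
    [1,[0,0,0],0],
    [1,[0,0,0],0],
    [1,[0,0,0],0],
    [1,[0,0,0],0],
    [1,[0,0,0],0],
    [1,[0,0,0],0],
    [1,[0,0,0],0]
  ]
}}

```text
time: 19.38
tool_pos: [0.4909, 0.0962, 0.13]
eef_rot: [-180.0, 0.0, 75.0]
wrist_force: [-1.2, 0.6, -0.6]
opening: 0.0003
gripper_force: 0.0
```

```bash
cat > rest.py <<'E'
from h import *
y=np.radians(-15.);X=np.array([np.cos(y),np.sin(y),0]);C=np.array([.6185,.168,.085])
a=[]
for k in range(5): a.append(ctrl.capture('side').astype(int)); 
cv2.imwrite('pics/rest.png',a[-1][:,:,::-1].astype(np.uint8))
for k in range(1,5): print(np.abs(a[k]-a[0])[150:190,270:295].sum(2).max(),end=' ')
im=a[-1].astype(np.uint8);print(ctrl.observe()['time'],proj('side',[C,C-[0,0,.032]]).round(1).tolist())
hsv=cv2.cvtColor(im,cv2.COLOR_RGB2HSV)[150:190,270:296]
m=(hsv[...,1]>90)&(hsv[...,0]>8)&(hsv[...,0]<32);print('brass',m.sum(),(np.argwhere(m).mean(0)+[150,270]) if m.any() else '')
i=a[-1];m=(i[...,0]>110)&(i[...,1]<60)&(i[...,2]<60);m[:, :245]=0;m[:,280:]=0;m[:150]=0;m[195:]=0;print('red',m.sum(),np.argwhere(m).mean(0)if m.any() else '')
for b in ctrl.boxes_of('rotor_heavy','side')[:2]: print(np.round(b['location'],3),b['conf'])
E
python3 rest.py
```

```text
6 6 5 7 19.6333 [[282.0, 168.3], [281.7, 175.9]]
brass 0 
red 0 
[0.607 0.152 0.085] 0.52
```

Call:
{"name": "jog_arm", "arguments": {
  "motion": [
    [1,[0,0,0],0],
    [1,[0,0,0],0],
    [1,[0,0,0],0],
    [1,[0,0,0],0],
    [1,[0,0,0],0],
    [1,[0,0,0],0],
    [1,[0,0,0],0],
    [1,[0,0,0],0],
    [1,[0,0,0],0],
    [1,[0,0,0],0]
  ]
}}

```text
time: 20.52
tool_pos: [0.4909, 0.0962, 0.13]
eef_rot: [-180.0, 0.0, 75.0]
wrist_force: [0.4, -0.2, 0.7]
opening: 0.0007
gripper_force: 0.0
```

```bash
python3 - <<'E'
from h import *
a=cv2.imread('pics/rest.png').astype(int);s=shot('side','s12')[:,:,::-1].astype(int)
print('diff',np.abs(a-s)[150:190,268:296].sum(2).max())
t=shot('top','t12').astype(int)
print('side R-B');print((s[...,2]-s[...,0])[154:184:2,274:292:2]);
C=np.array([.6185,.168,.085]);p=proj('top',[C])[0].round().astype(int);print(p);print((t[...,0]-t[...,2])[p[1]-10:p[1]+12:2,p[0]-24:p[0]+24:2]);print(t[p[1]-10:p[1]+12:2,p[0]-24:p[0]+24:2].mean(2).astype(int))
E
```

```text
diff 6
side R-B
[[16 16 13 10  9 10 15 15 15]
 [16 15  7  4  6  7 12 15 16]
 [16 14  5  2  6  7 10 16 15]
 [16 14  4  2  5  6  8 15 16]
 [15 13  4  1  5  6  7 14 16]
 [17 13  3  2  3  5  6 13 15]
 [15 14  4  1  3  5  5  7  7]
 [ 6  6  2  1  3  5  4  8 11]
 [11 12  6  2  1  3  5 12 16]
 [13 15  9  6  2  4  4  9 16]
 [11 16 12 15  3  2  3 10 13]
 [ 7 10  8 17  4  2  2  0 -2]
 [-3 -5 -4 14  2  2  2 -4 -5]
 [-5 -5 -5  6  1  2  0 -5 -6]
 [-7 -6 -5 -2 -1 -2 -5 -6 -6]]
[236 139]
[[ 13  12  13  13  13   0  -2  -4 -18 -18 -20 -19 -11 -17 -20 -21 -20 -21
  -20 -21 -21 -21 -21 -22]
 [ 13  13  12  13   8   4   6   2 -19 -19 -19 -19 -13 -18 -21 -21 -20 -21
  -20 -19 -21 -21 -21 -21]
 [ 13  13  13  12   6   5   5   2 -20 -19 -20 -19 -12 -17 -20 -22 -22 -21
  -21 -21 -20 -21 -21 -21]
 [ 13  13  12  13   5   5   5   3 -18 -20 -18 -20 -16 -15 -21 -20 -20 -21
  -21 -21 -22 -20 -21 -20]
 [ 14  13  13   9   3   0   0  -1 -19 -19 -18 -19 -17 -13 -21 -20 -20 -20
  -20 -21 -21 -20 -22 -20]
 [ 13  13  13  12  -1   1   2   1 -17 -19 -19 -19 -17 -10 -21 -20 -20 -21
  -22 -21 -21 -20 -20 -19]
 [ 13  12  12   4
[... 900 characters left out ...]
30 130  98  40  44  24  26  44  44  45  44  41  32  64  64  62  63
   62  63  63  62  61  62]
 [128 129 129 125  62  43  41  32  45  46  44  46  43  29  60  59  59  59
   58  58  58  57  57  57]
 [130 129 125  85  84  73  34  23  47  45  45  45  43  26  54  53  53  52
   54  53  52  50  50  50]
 [127 128 130  86  83  53  42  31  55  45  45  45  42  23  49  49  48  49
   50  48  48  49  49  48]
 [128 128 130  85  85  83  83  83  41  46  46  45  43  17  47  48  48  47
   47  46  45  47  46  46]
 [125 127 113  85  84  84  84  84  39  46  44  46  45  20  44  46  46  46
   46  45  46  44  44  43]
 [124 124  94  85  84  84  85  84  41  46  45  46  46  18  40  44  44  43
   42  44  42  43  41  40]]
```

Rotor at rest: no change over 1 s, and brass at px (280,176), which is the bottom of the disc. Now swinging the keeper over.

Call:
{"name": "jog_arm", "arguments": {
  "motion": [
    [1,[0.06,0,0],0],
    [1,[0.12,0,0],0],
    [1,[0.18,0,0],0],
    [1,[0.24,0,0],0],
    [1,[0.3,0,0],0],
    [1,[0.36,0,0],0],
    [1,[0.42,0,0],0],
    [1,[0.48,0,0],0],
    [1,[0.5,0,0],0]
  ]
}}

```text
time: 21.37
tool_pos: [0.5067, 0.1553, 0.1299]
eef_rot: [-180.0, -0.0, 75.1]
wrist_force: [-0.6, -0.2, 0.4]
opening: 0.0008
gripper_force: 0.3
```

Call:
{"name": "jog_arm", "arguments": {
  "motion": [
    [1,[0.06,0,0],0],
    [1,[0.12,0,0],0],
    [1,[0.18,0,0],0],
    [1,[0.24,0,0],0],
    [1,[0.28,0,0],0],
    [1,[0.28,0,0],0]
  ]
}}

```text
time: 21.87
tool_pos: [0.5155, 0.1877, 0.1301]
eef_rot: [180.0, -0.0, 75.1]
wrist_force: [0.2, -0.6, -0.1]
opening: 0.0009
gripper_force: 0.0
```

```bash
cat > red.py <<'E'
from h import *
y=np.radians(-15.);X=np.array([np.cos(y),np.sin(y),0]);Y=np.array([-X[1],X[0],0]);C=np.array([.6185,.168,0])
pts={}
for n in('side','top'):
    i=ctrl.capture(n).astype(int);cv2.imwrite('pics/r_%s.png'%n,i[:,:,::-1].astype(np.uint8))
    r=i[...,0]-np.maximum(i[...,1],i[...,2]);m=(r>45).astype(np.uint8)
    for th in(1.94,1.57,1.2,.9,.6,.3,0):
        H=C-.104*X+Y*(-.048+.082*np.cos(th))+np.array([0,0,.1+.082*np.sin(th)]);print(n,th,proj(n,[H])[0].round(1),end=';')
    nn,l,st,ce=cv2.connectedComponentsWithStats(m);print('\n',[(s[4],c.round(1).tolist()) for s,c in zip(st[1:],ce[1:]) if s[4]>4])
s=cv2.imread('pics/r_side.png').astype(int);a=cv2.imread('pics/s12.png').astype(int);print('rotor diff',np.abs(s-a)[154:184,276:290].sum(2).max(),(s[...,2]-s[...,0])[170:184:2,274:292:2].tolist())
o=ctrl.observe();print(o['time'],o['tool_pos'],o['wrist_force'].round(1))
E
python3 red.py
```

```text
side 1.94 [257.6 159.9];side 1.57 [255.8 154. ];side 1.2 [254.1 151.2];side 0.9 [253.  151.3];side 0.6 [252.1 153.6];side 0.3 [251.6 157.6];side 0 [251.5 162.9];
 [(np.int32(15), [198.7, 115.5]), (np.int32(5), [203.0, 123.0]), (np.int32(9), [207.4, 124.8]), (np.int32(14), [2.6, 126.6]), (np.int32(31), [237.4, 132.5]), (np.int32(400), [223.8, 138.8]), (np.int32(13), [203.0, 139.0]), (np.int32(6), [203.0, 143.5]), (np.int32(30), [163.1, 174.9]), (np.int32(355), [397.2, 311.4])]
top 1.94 [250.8 170. ];top 1.57 [240.7 167.2];top 1.2 [230.9 165.1];top 0.9 [224.1 164.3];top 0.6 [219.2 164.3];top 0.3 [216.4 165. ];top 0 [216.1 166.4];
 [(np.int32(1296), [102.9, 157.4]), (np.int32(67), [158.1, 137.0]), (np.int32(208), [428.2, 147.8]), (np.int32(9), [110.9, 146.3]), (np.int32(156), [87.1, 181.1]), (np.int32(45), [62.6, 179.7]), (np.int32(11), [74.5, 180.4]), (np.int32(31), [194.9, 269.4])]
rotor diff 126 [[11, 12, 5, 2, 2, 4, 4, 11, 15], [12, 15, 9, 7, 2, 3, 3, 10, 16], [12, 16, 12, 16, 2, 2, 3, 9, 13], [7, 10, 8, 15, 4, 3, 3, 0, -2], [-3, -4, -4, 12, 3, 2, 2, -4, -5], [-4, -5, -4, 5, 1, 2, 0, -5, -5], [-5, -6, -5, -3, -2, -2, -5, -5, -6]]
21.9667 [0.51524886 0.18698141 0.13008389] [0.4 0.5 0.7]
```

Forces stay tiny and the finger front is at about y' = 0, so the keeper should be past 45°. Now I'll rise, move over the handle and press it down.

Call:
{"name": "jog_arm", "arguments": {
  "motion": [
    [1,[0,0,-0.15],0],
    [1,[0,0,-0.33],0],
    [1,[0,0,-0.33],0],
    [1,[0.1,0,-0.33],0],
    [1,[0.22,0,-0.33],0],
    [1,[0.22,0,-0.33],0],
    [1,[0.22,0,-0.33],0]
  ]
}}

```text
time: 22.55
tool_pos: [0.5215, 0.213, 0.1685]
eef_rot: [-179.9, 0.1, 75.1]
wrist_force: [0.4, -0.4, -1.4]
opening: 0.0002
gripper_force: 0.0
```

```bash
python3 - <<'E'
from h import *
i=ctrl.capture('side').astype(int)
print((i[...,0]-np.maximum(i[...,1],i[...,2]))[140:170:2,236:272:2]);print(i[140:170:2,236:272:2].max(2))
for b in ctrl.boxes_of('keeper_handle','side')[:3]+ctrl.boxes_of('keeper','side')[:3]:print(np.round(b['location'],3),b['conf'])
E
```

```text
[[100  88  98  93  67   5   2   6  12  11   5   2   6   8   9   9   9   9]
 [103 104  94  49  44   5   2   3   7   7   4   3   6   9   9  10   9  10]
 [ 71  69  66  54  33   5   2   3   3   3   3   2   6   9   9   9   9  10]
 [ 11  12  11  10   9   3   2   2   3   3   2   2   6   9   9   9   9   9]
 [  9   9   9   9   8   4   4   6   9  11  13  15  13   9   9   9   9  10]
 [ 10   9   9   9   9   5   4  31  47  50  52  52  32   1   9   9   9  10]
 [ 10   9   9   8   9   5   4  19  17  15  14  12   3  -7   8   9   9   9]
 [  9   9   9   9   9   5   2   3   2   2   3   2  -3  -8   9   9   9   9]
 [  8   9   9   9   9   5   3   3   2   2   3   2   0 -12   7   9   9   9]
 [  9   9   9   9   8   4   2   1   1   0   2   2   5 -13   6   8   9  10]
 [  9   9   8   9   9   5   1   2   1   0   0   1   2 -17   6  10   9   9]
 [  9   9  10   9   9   7   4   1   1   1   0   3   4 -11   6   9   9  10]
 [  9   9   9   9   8   9   9   7   6   6   6   7   8  -3   3   8   8  10]
 [  9   9   8   9   9   9  10   9   8   8   9   9   8   3  -6   5   6   8]
 [ 10   9   8   9   9   9   9   9  10   9  10   9 
[... 501 characters left out ...]
 105  89  90  93  94  94  73  92 178 185 186 184]
 [187 188 189 190 183 132 107 106 108 108 108 104  90  87 176 186 185 185]
 [187 188 190 190 183 131 106 105 106 106 104 105 100  80 160 185 186 185]
 [187 188 186 184 179 129  95  79  79  79  79  84 117  81 152 186 186 188]
 [185 186 185 185 181 132  76  74  74  73  72  71  76  68 146 185 184 186]
 [185 184 187 184 183 164 100  75  74  75  73  75  91  83 141 185 187 188]
 [185 183 184 183 181 181 172 145 139 138 139 147 166 102 121 179 182 186]
 [183 184 184 185 184 183 185 186 183 182 183 185 183 123  98 126 145 179]
 [185 185 186 186 185 185 184 187 186 184 185 179 158 114  72  68  83 112]]
[0.535 0.19  0.153] 0.66
[0.497 0.682 0.101] 0.54
```

Handle now at px (255,150), which fits about 0.9–1.0 rad, under the fingertips. Pressing down with a slight outward motion.

Call:
{"name": "jog_arm", "arguments": {
  "motion": [
    [1,[0,0,0.08],0],
    [1,[0,0,0.15],0],
    [1,[0.02,0,0.2],0],
    [1,[0.04,0,0.25],0],
    [1,[0.06,0,0.3],0],
    [1,[0.08,0,0.35],0],
    [1,[0.1,0,0.4],0],
    [1,[0.12,0,0.45],0],
    [1,[0.14,0,0.5],0],
    [1,[0.14,0,0.5],0]
  ]
}}

```text
time: 23.53
tool_pos: [0.5252, 0.2282, 0.108]
eef_rot: [-179.9, 0.1, 75.0]
wrist_force: [0.4, 0.4, -0.1]
opening: 0.0005
gripper_force: 0.0
```

Call:
{"name": "jog_arm", "arguments": {
  "motion": [
    [1,[0.01,0,0.03],0],
    [1,[0.02,0,0.06],0],
    [1,[0.02,0,0.09],0],
    [1,[0.02,0,0.12],0],
    [1,[0.02,0,0.12],0]
  ]
}}

```text
time: 23.95
tool_pos: [0.5264, 0.2304, 0.0945]
eef_rot: [-180.0, 0.0, 75.0]
wrist_force: [-0.3, -0.1, 0.2]
opening: 0.0004
gripper_force: 0.0
```

```bash
python3 - <<'E'
from h import *
i=ctrl.capture('side').astype(int)
print((i[...,0]-np.maximum(i[...,1],i[...,2]))[144:176:2,236:272:2])
for b in ctrl.boxes_of('keeper_handle','side')[:3]:print(np.round(b['location'],3),b['conf'])
E
```

```text
[[ 70  70  67  54  35   5   9  17  13  16   4   3   6   9   9   9   9  10]
 [ 11  12  11  11   8   5   7  18  12  14   5   2   6   9   9   9  10   9]
 [  9   9   9   9   8   3   5  16  11  12   4   3   6   9  10  10   9   9]
 [ 10   9   9   9   8   4   4  15  10   9   3   2   6   9  10  10   9  10]
 [ 10   9   9   9   9   5   5  15  11  10   3   2   5   9   8   8  10  10]
 [  9   9   8  10   8   5   5  14  12  10   2   2   6   9   9   9   9   9]
 [  8  10  10   9   9   4   4  15  13  12  11  11   5   9   9  10   9   9]
 [  9  10   9  10   8   5  14  28  18  32  48  39  -2   8   9   9   9  10]
 [  9   9   9   9   9   6  15  29  26  20  19  11 -14   5   9  10  10   9]
 [  9  10  10   9   9   8   5   3   2   2   1   1 -10   5   9   9   9  10]
 [  9  10   9   9   8   9   8   7   6   6   6   7   4  -3   8   9   8   9]
 [ 10   9   9   9   9   9   9   8   9   9   9   9   6  -8   6   7   6   8]
 [  9  10  10   9   9   9   9  10   9  10   9   9   7  -8   1   2   2   4]
 [  9   9   9   9   9   9  10   9   9  10   9   9   4  -7 -11   1   0   0]
 [  9   9   9   9   9   8  10   9   9   8   8   9   9   4   0   1   0   1]
 [ 10   8   9   9   9   9   8   9   9   9   9  10   9   4   2   2   0   3]]
[0.219 0.272 0.103] 0.44
[0.544 0.212 0.117] 0.43
[0.493 0.685 0.104] 0.42
```

Call:
{"name": "jog_arm", "arguments": {
  "motion": [
    [1,[0,0,0.02],0],
    [1,[0,0,0.04],0],
    [1,[0,0,0.06],0],
    [1,[0,0,0.08],0],
    [1,[0,0,0.08],0]
  ]
}}

```text
time: 24.47
tool_pos: [0.5265, 0.2305, 0.085]
eef_rot: [-180.0, 0.0, 75.0]
wrist_force: [-0.1, 0.3, 1.0]
opening: 0.0005
gripper_force: 0.0
```

Call:
{"name": "jog_arm", "arguments": {
  "motion": [
    [1,[0,0,0.015],0],
    [1,[0,0,0.03],0],
    [1,[0,0,0.04],0],
    [1,[0,0,0.04],0]
  ]
}}

```text
time: 24.8
tool_pos: [0.5268, 0.2306, 0.0806]
eef_rot: [-180.0, 0.0, 75.0]
wrist_force: [0.2, -0.3, 0.4]
opening: 0.0007
gripper_force: 0.0
```

Call:
{"name": "jog_arm", "arguments": {
  "motion": [
    [1,[0,0,0.015],0],
    [1,[0,0,0.03],0],
    [1,[0,0,0.03],0]
  ]
}}

```text
time: 25.05
tool_pos: [0.5272, 0.2308, 0.0792]
eef_rot: [180.0, -0.0, 75.0]
wrist_force: [-4.6, -1.8, 18.8]
opening: 0.0002
gripper_force: 9.0
```

```bash
python3 - <<'E'
from h import *
i=ctrl.capture('side').astype(int)
print((i[...,0]-np.maximum(i[...,1],i[...,2]))[152:172,240:270:2])
o=ctrl.observe();print(o['wrist_force'],o['tool_pos'])
E
```

```text
[[ 10  10   9   6   4  17  11  13   4   2   5   9   8   9  10]
 [  9   9   9   5   5  16  13  13   3   3   5  10   8   9   9]
 [ 10  10   9   5   5  15  12  11   3   3   6   8   9  10   9]
 [  9  10   9   5   5  15  11  10   3   2   6   9   9   9   9]
 [  9  10  10   4   4  13  10  10   3   2   5   9   9   9  10]
 [  9   9   8   5   4  13  12  11   3   2   5   8   8   9  11]
 [  9   9   9   5   3  12  12  11   2   2   7   9   8   9  10]
 [  9   9   8   5   3  14  12  13   7   7   5   9  10   9   9]
 [  9   9   9   6   8  17  11  18  25  22   4   8  10  10  10]
 [  9   9   8   7  14  25  14  24  46  39   1   8   9   9   9]
 [  9   9   9   8  16  31  20  25  45  34  -5   7  10   9   9]
 [  9   8   9   9  14  20  14  14  18  13  -9   6  10  10   9]
 [  9   8   8   8  11  11  10   9   9   7  -6   4   9   8   9]
 [  9  10   9   9  10   9   8   9   8   7   0  -1   9   8   8]
 [  9   9  10  10   9   9   9   9   9   8   4  -4   8   6   5]
 [  9   9  10   9  10   9   9  10   8   9   4  -8   7   4   4]
 [  9   9   9   9   9   9  10   9   9   9   4 -13   4   1   3]
 [ 10   9   9   9   9  10   9  10   9   8   3 -15  -5   0   1]
 [ 10   9   9   9   9  10   9  10  10   9   4  -8  -8   0   0]
 [ 10  10   9   9  10  10   9   9   9   9   7   1  -3   1   0]]
[-5.54858599 -1.94181552 17.77234271] [0.52715553 0.23070555 0.0792445 ]
```

The force jumped to 18 N and the handle is at row 162, as predicted for fully down. Retreating and checking.

Call:
{"name": "jog_arm", "arguments": {
  "motion": [
    [1,[0,0,-0.05],0],
    [1,[0,0,-0.3],0],
    [1,[0,0,-0.6],0],
    [1,[0,0,-0.9],0],
    [1,[0.3,-0.3,-1],0],
    [1,[0.6,-0.6,-1],0],
    [1,[0.9,-0.9,-1],0],
    [1,[0.9,-0.9,-1],0],
    [1,[0.9,-0.9,-1],0]
  ]
}}

```text
time: 25.85
tool_pos: [0.4475, 0.3671, 0.1975]
eef_rot: [-179.9, -0.1, 75.2]
wrist_force: [-0.3, -0.0, 0.3]
opening: 0.0004
gripper_force: 0.0
```

```bash
python3 - <<'E'
from h import *
i=shot('side','end').astype(int);a=cv2.imread('pics/s12.png')[:,:,::-1].astype(int)
m=((i[...,0]-np.maximum(i[...,1],i[...,2]))>30)[145:175,240:275];p=np.argwhere(m)+[145,240];print('handle px',p.mean(0),p.min(0),p.max(0))
y=np.radians(-15.);X=np.array([np.cos(y),np.sin(y),0]);Y=np.array([-X[1],X[0],0]);C=np.array([.6185,.168,0])
for th in(0,.05,.1,.2):print(th,proj('side',[C-.104*X+k*X+Y*(-.048+.082*np.cos(th))+np.array([0,0,.1+.082*np.sin(th)]) for k in(-.02,0,.02)]).round(1).tolist())
print('rotor diff',np.abs(i-a)[154:184,276:290].sum(2).max());print((i[...,0]-i[...,2])[168:184:2,274:292:2])
for q in('keeper_handle','rotor'):
    for b in ctrl.boxes_of(q,'side')[:3]:print(q,np.round(b['location'],3),round(b['conf'],2))
for n,f in(('weigh_boat',.434),('wash_bottle',.595),('slide_box',.319),('screwdriver',.591)):
    for b in ctrl.boxes_of(n,'side')[:1]:print(n,np.round(b['location'],3))
print(ctrl.observe()['tool_pos'],ctrl.observe()['time'])
E
```

```text
handle px [161.125 253.175] [159 248] [163 258]
0 [[246.0, 163.5], [251.5, 162.9], [257.0, 162.4]]
0.05 [[245.9, 162.5], [251.5, 162.0], [257.0, 161.4]]
0.1 [[245.9, 161.6], [251.5, 161.0], [257.0, 160.4]]
0.2 [[246.0, 159.8], [251.5, 159.2], [257.0, 158.6]]
rotor diff 31
[[ 6  6  2  0  1  5  5  8 10]
 [11 12  6  1  2  4  4 11 15]
 [12 15 10  6  1  3  3 10 15]
 [12 15 11 15  2  2  3  9 13]
 [ 7  9  8 17  3  1  2  1 -3]
 [-3 -4 -4 12  2  1  2 -4 -5]
 [-4 -5 -4  5  2  1  0 -5 -6]
 [-5 -6 -4 -3 -2 -2 -4 -6 -5]]
keeper_handle [0.493 0.689 0.101] 0.52
keeper_handle [0.218 0.273 0.101] 0.48
keeper_handle [0.54  0.226 0.105] 0.38
rotor [0.608 0.155 0.086] 0.68
rotor [0.595 0.377 0.076] 0.46
weigh_boat [0.436 0.003 0.007]
wash_bottle [0.597 0.378 0.075]
slide_box [0.318 0.416 0.017]
screwdriver [ 0.593 -0.465  0.023]
[0.45122229 0.3617305  0.19705527] 26.2
```

```bash
python3 -c "
from rig import ctrl
print(ctrl.finish_job())"
```

```text
the job is handed in; nothing more can be done
None
```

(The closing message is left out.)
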